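# Make up a chef-jacket order tray and hold the peg open on its card

## Robot

A 7-joint arm with a two-finger parallel gripper is mounted at the origin on a cart in front of the work surface, level with it; the furniture and walls round the work are solid. World frame = base frame: x ahead of the robot, y to its left, z up, the work surface at z = 0. Lengths are in m, angles in rad, forces in N, time in s.
With the tool pointing down it reaches from about 0.425 to 0.875 m from the base axis. Payload 8.4 kg.
Tool frame: the origin (TCP) lies midway between the tips of the shut fingers; the grasp point (between the pads) lies 19 mm behind it (arm.hold_point_z is the distance from the TCP to the grasp point, in m); z points along the fingers, y is the line along which they close (so a half turn about z gives the same grasp; the last joint's range is limited). The gripper opens to 87 mm and grips with 3 to 60 N. Pads are 19 mm wide; open, the fingers measure 117 mm over their backs; the gripper's body (75 mm by 190 mm) begins 51 mm behind the grasp point.
Start: joints at [1.123, 0.333, 0.04, 1.465, -0.013, 1.343, -0.059], TCP at [0.222, -0.611, 0.223] pointing down, gripper open.
Joint ranges: [-2.58, 2.58], [-0.38, 2.09], [-1.3, 1.39], [0.25, 2.4], [-1.5, 4.64], [0.08, 2.09], [-2.65, 2.65]. Speed limits (rad/s): [2.22, 2.22, 2.79, 2.79, 3.14, 3.14, 3.14].

## Interface

Orientations are given as a unit quaternion [x, y, z, w].
In Python, from rig import arm, imaging gives the robot as it stands. The module is installed in compiled form; this text tells all that it offers.
- The arm moves only by the shell command python3 -m jog 'ROWS' [FORCE]. ROWS is JSON, a list that holds one entry, the list of rows, each a list of 7 numbers: the turn, a rotation vector about the tool's x, y, z in degrees, then the shift along the tool's x, y, z in m, then the closure, from 0 (fully open) to 1 (shut). A call has exactly 10 rows; each row shifts and turns the commanded pose from where the row before left it, along the tool's axes as they then stand; what a row does not reach is not made up. A row lasts 1/8 s, in which the tool goes at most 62.5 mm and 10.7 degrees, less where a joint would pass 70% of its speed; a pose out of reach is approached as far as the arm can. A call is refused whole if a number of a shift passes 0.0625 or a number of a turn 10.7, either way. A call with a gripper value outside its range is refused whole. The fingers move at their own pace and stop on an object; FORCE is the grip in N (left out, the last holds). Time passes only in rows, so rows that do not move let the fingers close, or fill a call up. It gives the time, the measured TCP pose, the force, the opening and the grip force at its end, in the units of the state.
- arm.sense(): the state, without advancing time (a new reading comes with each control period).
- imaging.capture(name): name is "scene" or "side" or "wrist"; returns a dict with "pixels" (384x512x3 uint8, red, green, blue), "mtx" (3x3 intrinsics, pixels), "R" (3x3) and "t" (3): a world point X has camera coordinates R X + t; the wrist camera has in their place "tool_from_camera" (4x4, takes a point from camera to tool coordinates, whose origin is the TCP and whose axes are the flange's). Camera axes: x right, y down, z forward; pixel columns grow to the right and rows downward; lengths in m; the calibration is good to about 2 mm. A picture is of the moment at which its call begins: read the wrist's pose just before it. There is no depth.
- arm.close_job(): hands the job in; it is judged then, once.
The state is a dict: "clock": time; "joint_pos": joint angles; "dq": joint speeds; "effort": joint torques, N m; "eef_pos": TCP position; "eef_rot": TCP orientation; "ft_force": force on the tool from outside, world axes, zero at the start; "moment": the same for the moment, N m; "finger_gap": finger opening in m; "grasp_force": force on a finger pad.
Only numpy, scipy, OpenCV 4.12 (cv2) and the standard library are available. Lean on these libraries where they do the work, as an engineer would, in place of code of your own. Each camera call takes 0.05 s, during which the arm holds its last target. There are 200 camera calls.

## Task

Make up the chef-jacket repair order: pour all five jacket studs from the pale translucent dosing cup into the grey order tray and stand the empty cup back upright on the table. Then squeeze the big wooden peg open by its tails, lift it off the wall of the small wooden box and bring it down over the order card, near the middle of the card's top edge, with the open jaws reaching well down on both sides and touching nothing. Finish right there, still holding the peg squeezed wide open round the card edge so that a docket can be slipped in beside the card; leave the soap bar, timer and tape measure where they are.

Things in the scene. Friction and masses are not known exactly. Their poses are not given: they have to be found in the camera images.
- dosing_cup: pale translucent plastic dosing cup without handle, standing upright on the table with the five studs in it: outside 44 mm across at the foot, 57 mm at the rim, 49 mm tall, wall about 1.5 mm; origin at the centre of its underside, z up its axis
- tray: grey open order tray, fixed in place: outside 110 mm along its x, 170 mm along its y, walls 32 mm high and 4 mm thick, floor 4 mm; origin at the centre of its underside. The order card stands in it near the +y end (65 mm from the origin), so the open part for pouring runs from y = -81 to +58 mm
- card: stiff white order card with ruled lines, standing upright in the tray's card holder, fixed: 86 mm wide along its x, 3 mm thick along its y, its top edge 110 mm above the table; origin at the middle of the top edge, x along the edge, y across the faces, z up (same axes as the tray)
- box: small open wooden box with two thread spools in it, fixed: outside 110 x 110 mm, walls 50 mm high and 3 mm thick; origin at the centre of its underside; the peg sits on its +y wall, whose middle plane is at y = 53.5 mm
- peg: large wooden spring clothes peg, 81 mm long, 20 mm wide along its x, about 40 g, parked upright, tails up, on the box wall (box rim 16 mm below the origin). Origin on the pivot, in the 10 mm steel coil; x along the pivot, y the way the legs open, z up to the tails; jaw ends 36 mm below the origin, tail ends 45 mm above. The jaw gap stays centred on the origin
- peg_grip (a point): point on the peg's centre line between the tails, 32 mm above the pivot: where to squeeze, along y. At rest the tails splay in a V, 39 mm over their outsides at the ends, 18 mm near the pivot. Fully squeezed their outer faces are parallel, 15 mm apart (a firm stop) and the jaws gape 21 mm. About 4 N on each tail starts it opening, about 9 N holds it fully open
- peg_left (a joint): turn of the peg's +y leg about the pivot (rad): 0 as parked on the box wall (jaw gap 3 mm), -0.04 shut, 0.26 fully open; the jaw gap is about 3 mm + 71 mm x value
- peg_right (a joint): the same for the -y leg; the two legs are coupled and turn alike
- peg_left_tip (a point): inner edge of the jaw end of the peg's +y leg
- peg_right_tip (a point): inner edge of the jaw end of the peg's -y leg
- stud_0: black jacket stud, one of five alike, in the dosing cup at the start: 12 mm ball head on a short neck with a 10 mm foot disc, 16.5 mm tall, 10 g; origin at the centre of the foot's underside. Studs roll out when the cup is tipped some 20 degrees past level
- stud_1: black jacket stud, one of five alike, in the dosing cup at the start: 12 mm ball head on a short neck with a 10 mm foot disc, 16.5 mm tall, 10 g; origin at the centre of the foot's underside. Studs roll out when the cup is tipped some 20 degrees past level
- stud_2: black jacket stud, one of five alike, in the dosing cup at the start: 12 mm ball head on a short neck with a 10 mm foot disc, 16.5 mm tall, 10 g; origin at the centre of the foot's underside. Studs roll out when the cup is tipped some 20 degrees past level
- stud_3: black jacket stud, one of five alike, in the dosing cup at the start: 12 mm ball head on a short neck with a 10 mm foot disc, 16.5 mm tall, 10 g; origin at the centre of the foot's underside. Studs roll out when the cup is tipped some 20 degrees past level
- stud_4: black jacket stud, one of five alike, in the dosing cup at the start: 12 mm ball head on a short neck with a 10 mm foot disc, 16.5 mm tall, 10 g; origin at the centre of the foot's underside. Studs roll out when the cup is tipped some 20 degrees past level
- soap_bar: white soap bar lying in front of the tray, 39 x 87 x 24 mm; bystander; origin at the centre of its underside
- wash_timer: round blue and white wind-up timer behind the tray, 66 mm across, 52 mm tall; bystander; origin at the centre of its underside
- tape_measure: yellow tape measure standing behind the cup, 35 x 80 x 61 mm; bystander; origin at the centre of its underside

How it is judged:
By the outcome, as a careful person would: the job done as asked, in the order asked, and still so for the second after the job is handed in, while the arm keeps its last pose, push and grip.
It also fails if it takes over 64 s, if anything falls off the work surface, if the arm or the gripper's body presses on something with over 40 N, if the wrist force passes 120 N, or if a joint passes its speed limit or range.

## Working session

There is one attempt and no reset: what is moved stays moved. The work goes in short steps, Python scripts to look and compute and a shell command to move; the robot and the scene stay as the last step left them, time stands still between calls to the robot, and variables do not carry over. Pictures are saved under pics/ and viewed, at most 10 in all, crops included, and the job is handed in when it is done.

```bash
mkdir -p pics; cat > h.py <<'E'
from rig import arm, imaging
import numpy as np, cv2
from scipy.spatial.transform import Rotation as Ro
def snap(n,f,crop=None,k=1):
    s=arm.sense(); c=imaging.capture(n); im=c["pixels"][:,:,::-1]
    cv2.imwrite(f"pics/{f}_full.png",im); 
    np.savez(f"pics/{f}.npz",**{a:b for a,b in c.items() if a!="pixels"},p=s["eef_pos"],q=s["eef_rot"])
    return c
def cam(f):
    c=np.load(f"pics/{f}.npz"); K=c["mtx"]
    if "R" in c: R=c["R"];t=c["t"].ravel()
    else:
        T=np.eye(4);T[:3,:3]=Ro.from_quat(c["q"]).as_matrix();T[:3,3]=c["p"]
        M=np.linalg.inv(T@c["tool_from_camera"]);R=M[:3,:3];t=M[:3,3]
    return K,R,t
def ray(f,u,v,z):
    K,R,t=cam(f); o=-R.T@t; d=R.T@np.linalg.solve(K,[u,v,1]); return o+d*(z-o[2])/d[2]
def proj(f,X):
    K,R,t=cam(f); p=K@(R@np.asarray(X,float)+t); return p[:2]/p[2]
E
python3 - <<'E'
from h import *
a=snap("scene","sc")["pixels"];b=snap("side","si")["pixels"]
cv2.imwrite("pics/a.png",cv2.resize(a[:,:,::-1],(800,600),interpolation=2));cv2.imwrite("pics/b.png",cv2.resize(b[:,:,::-1],(800,600),interpolation=2))
for f in("sc","si"):
    K,R,t=cam(f);print(-R.T@t,R[2],K[0,0])
print(arm.sense(),arm.hold_point_z)
c=imaging.capture("wrist");print(c["tool_from_camera"],c["mtx"])
E
```

```text
[ 0.22376507 -0.59268335  0.92587735] [ 0.32435164  0.56429234 -0.75919047] 428.41771932507055
[0.58518152 0.96557375 0.87077654] [-0.00606182 -0.77901263 -0.62697892] 379.46322876265987
{'clock': 0.1, 'joint_pos': array([ 1.12277104,  0.3338574 ,  0.03987597,  1.46617507, -0.01339223,
        1.34326859, -0.05851453]), 'dq': array([ 0.00011857, -0.00275165, -0.00139711, -0.00328208, -0.00033153,
       -0.00035054,  0.00065378]), 'effort': array([ 4.29262145e-03, -6.57805181e+01,  1.33997921e+00, -4.04714298e+01,
       -5.96820703e-02,  4.07659798e-02,  1.07643568e-04]), 'eef_pos': array([ 0.22199802, -0.61047785,  0.22174095]), 'eef_rot': array([ 9.84831047e-01,  1.73514517e-01, -1.76763706e-04, -6.99273865e-04]), 'ft_force': array([ 0.59379636,  0.81159908, -0.34856969]), 'moment': array([-0.03042955,  0.00981535,  0.03357091]), 'grasp_force': 0.0, 'finger_gap': 0.08706577710222203} 0.0187
[[ 3.48514050e-04 -9.56021070e-01 -2.93297788e-01  8.07355187e-02]
 [ 9.99999820e-01  4.76212301e-04 -3.63981625e-04  1.83543776e-04]
 [ 4.87646117e-04 -2.93297609e-01  9.56021064e-01 -1.61721777e-01]
 [ 0.00000000e+00  0.00000000e+00  0.00000000e+00  1.00000000e+00]] [[302.101427     0.         254.41605099]
 [  0.         302.101427   192.18362819]
 [  0.           0.           1.        ]]
```

View pics/a.png

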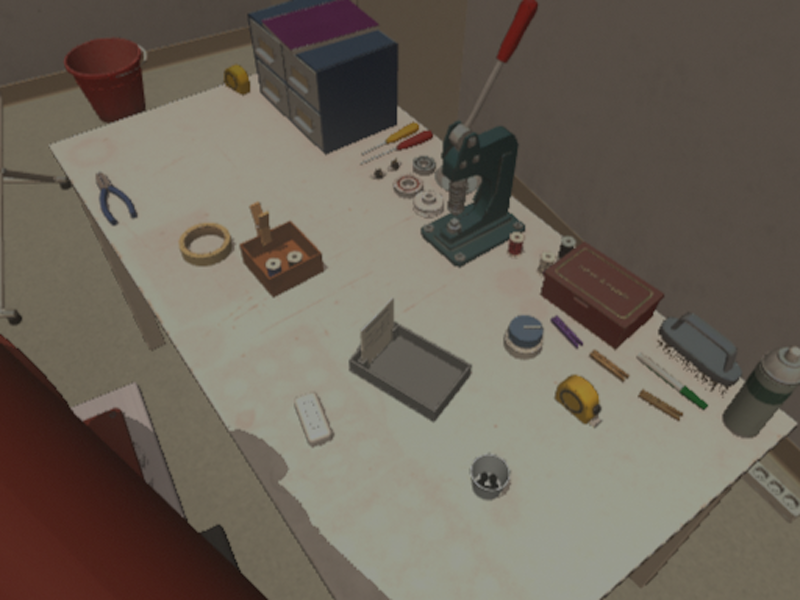

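View pics/b.png

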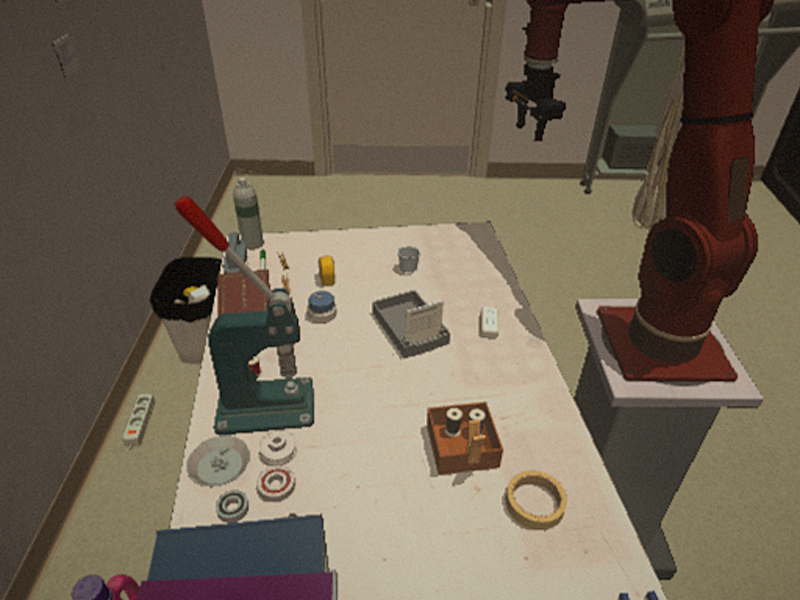

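The scene view shows the cup at (490,475), tray centre (410,368) with the card at its left end, box at (283,258) with the peg at its back-left wall (262,225), and soap at (313,418). The side view agrees. I'll enlarge crops next to get exact pixels.

```bash
python3 - <<'E'
from h import *
a=cv2.imread("pics/sc_full.png");b=cv2.imread("pics/si_full.png")
# scene crop x140-340,y120-330 ; k=4 -> split
A=cv2.resize(a[120:330,140:340],None,fx=2.85,fy=2.85,interpolation=2)
cv2.imwrite("pics/c.png",A)
B=cv2.resize(b[150:310,230:340],None,fx=3.7,fy=3.7,interpolation=2)
cv2.imwrite("pics/d.png",B);print(A.shape,B.shape)
E
```

```text
(598, 570, 3) (592, 407, 3)
```

View pics/c.png

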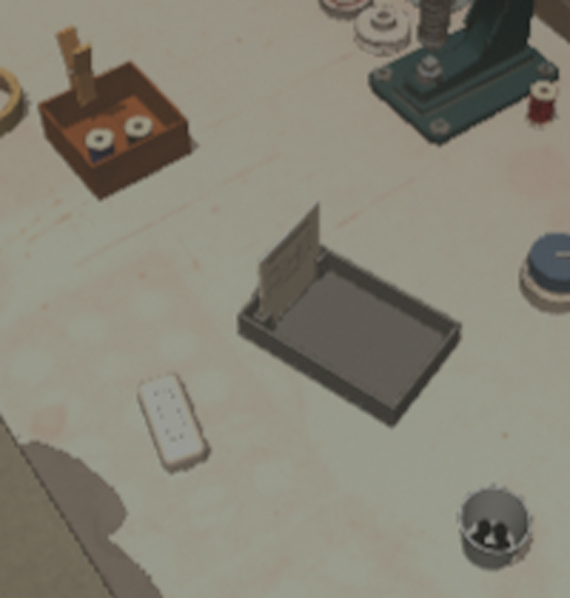

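View pics/d.png

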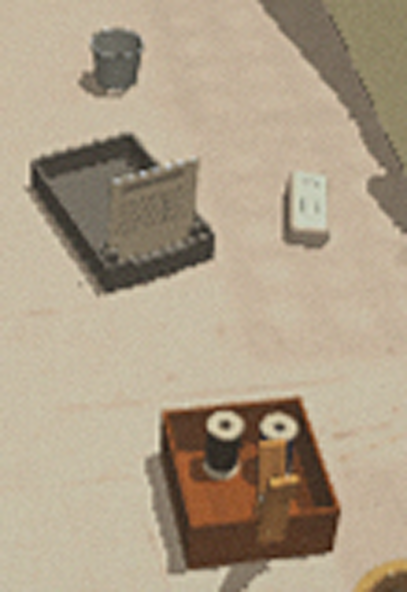

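Crop c (scene): tray rim corners (240,322), (392,416), (460,327), (328,250); card top (263,265)–(319,207); box rim (40,117), (132,66), (189,126), (100,182); cup rim centre (495,514). Crop d (side): cup rim (117,42), card top (110,180)–(199,160), box rim (163,412), (302,400), (341,515), (186,527).

```bash
python3 - <<'E'
from h import *
S=lambda u,v,z:ray("sc",140+u/2.85,120+v/2.85,z)
D=lambda u,v,z:ray("si",230+u/3.7,150+v/3.7,z)
np.set_printoptions(precision=4,suppress=True)
print("cup",S(495,514,.049),D(117,42,.049))
print("tray",[S(*p,.032)[:2] for p in((240,322),(392,416),(460,327),(328,250))])
print("card",S(263,265,.11),S(319,207,.11),D(110,180,.11),D(199,160,.11))
print("box",[S(*p,.05)[:2] for p in((40,117),(132,66),(189,126),(100,182))])
print("boxD",[D(*p,.05)[:2] for p in((163,412),(302,400),(341,515),(186,527))])
print("soap",S(172,420,.024),"pegtails S",S(68,32,.11),S(83,48,.11),"D",D(272,442,.11),D(284,481,.11))
print("tape",S((578-219)/.548,(398-187)/.548,.03),)
E
```

```text
cup [ 0.5556 -0.2727  0.049 ] [ 0.551  -0.2707  0.049 ]
tray [array([ 0.467 , -0.0012]), array([ 0.5363, -0.1498]), array([ 0.6366, -0.1005]), array([0.5759, 0.0332])]
card [ 0.489  -0.0092  0.11  ] [0.5617 0.025  0.11  ] [0.5621 0.0339 0.11  ] [0.4842 0.005  0.11  ]
box [array([0.3973, 0.3105]), array([0.5082, 0.336 ]), array([0.5237, 0.2272]), array([0.417 , 0.1994])]
boxD [array([0.5219, 0.2416]), array([0.4134, 0.228 ]), array([0.398 , 0.3369]), array([0.5096, 0.3486])]
soap [ 0.3737 -0.0593  0.024 ] pegtails S [0.4521 0.3493 0.11  ] [0.4565 0.3197 0.11  ] D [0.4515 0.3211 0.11  ] [0.4466 0.3551 0.11  ]
tape [ 0.7522 -0.232   0.03  ]
```

```bash
cat >> h.py <<'E'
np.set_printoptions(precision=4,suppress=True)
def toolR(yaw,elev):  # z along heading yaw (deg) at elevation elev, x up, y horizontal
    a,e=np.radians([yaw,elev]); z=np.array([np.cos(a)*np.cos(e),np.sin(a)*np.cos(e),np.sin(e)])
    y=np.array([np.sin(a),-np.cos(a),0]); return np.c_[np.cross(y,z),y,z]
def plan(p1,R1,n,grasp=False):
    s=arm.sense(); p0=np.array(s["eef_pos"]); R0=Ro.from_quat(s["eef_rot"]).as_matrix()
    if grasp: p1=np.asarray(p1)+R1[:,2]*arm.hold_point_z
    w=Ro.from_matrix(R0.T@R1).as_rotvec(); Rs=[R0@Ro.from_rotvec(w*i/n).as_matrix() for i in range(n)]
    d=np.linalg.solve(sum(Rs),p1-p0); P=p0+np.cumsum([R@d for R in Rs],0)
    print("row turn",np.degrees(w)/n,"shift",d,"x",n,"| mid",P[n//2-1],"end",P[-1])
def st():
    s=arm.sense(); print(s["clock"],"q",s["joint_pos"],"p",s["eef_pos"],"g",s["finger_gap"],s["grasp_force"],"f",s["ft_force"]); print(Ro.from_quat(s["eef_rot"]).as_matrix())
E
python3 - <<'E'
from h import *
R=toolR(70,-25)
plan(np.array([.553,-.272,.031])-.15*R[:,2]+[0,0,.05],R,10,True)
E
```

```text
row turn [ 2.8227  6.0615 -4.4438] shift [0.0306 0.0043 0.0271] x 10 | mid [ 0.3808 -0.5357  0.1235] end [ 0.5123 -0.3838  0.1365]
```

```bash
python3 -m jog '[[[2.8,6.1,-4.4,0.0306,0.0043,0.0271,0],[2.8,6.1,-4.4,0.0306,0.0043,0.0271,0],[2.8,6.1,-4.4,0.0306,0.0043,0.0271,0],[2.8,6.1,-4.4,0.0306,0.0043,0.0271,0],[2.8,6.1,-4.4,0.0306,0.0043,0.0271,0],[2.8,6.1,-4.4,0.0306,0.0043,0.0271,0],[2.8,6.1,-4.4,0.0306,0.0043,0.0271,0],[2.8,6.1,-4.4,0.0306,0.0043,0.0271,0],[2.8,6.1,-4.4,0.0306,0.0043,0.0271,0],[2.8,6.1,-4.4,0.0306,0.0043,0.0271,0]]]' 20; python3 - <<'E'
from h import *
st(); c=snap("wrist","w1"); 
K,R,t=cam("w1"); print(proj("w1",[.553,-.272,0]),proj("w1",[.553,-.272,.049]))
cv2.imwrite("pics/e.png",cv2.resize(c["pixels"][:,:,::-1],(800,600),interpolation=2))
E
```

```text
clock: 1.4
eef_pos: [0.5143, -0.3846, 0.1372]
eef_rot: [0.69, 0.481, 0.445, -0.308]
ft_force: [0.8, 0.5, -0.5]
finger_gap: 0.0869
grasp_force: 0.0
1.4 q [ 1.2281  0.9263 -0.3923  1.2134 -0.6195  1.7176  0.6504] p [ 0.5143 -0.3846  0.1372] g 0.08685603867316799 0.0 f [ 0.7851  0.463  -0.492 ]
[[ 0.1424  0.9372  0.3183]
 [ 0.3903 -0.3487  0.8521]
 [ 0.9096  0.0029 -0.4154]]
[251.6482 236.839 ] [251.468 207.321]
```

View pics/e.png

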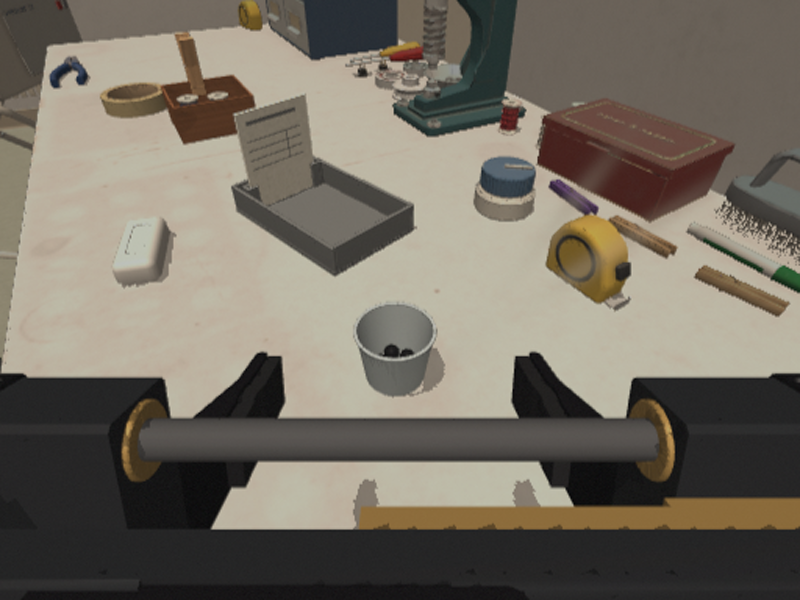

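The wrist view shows the cup rim centre at (396,332), centred between the fingers, with the card top at (237,137)–(305,97) and tray rim corners at (234,186), (335,252), (412,205).

```bash
python3 - <<'E'
from h import *
k=1.5625
W=lambda u,v,z:ray("w1",u/k,v/k,z)
cup=W(396,332,.049);print("cup",cup)
print("card",W(237,137,.11),W(305,97,.11),"tray",W(234,186,.032),W(335,252,.032),W(412,205,.032))
R=toolR(70,-25); c=np.array([cup[0],cup[1],.031])
plan(c,R,10,True); plan([.553,-.272,.031],R,10,True)
E
```

```text
cup [ 0.5523 -0.2801  0.049 ]
card [ 0.4837 -0.0639  0.11  ] [0.5612 0.0171 0.11  ] tray [0.4707 0.0027 0.032 ] [ 0.5418 -0.1525  0.032 ] [ 0.6358 -0.1005  0.032 ]
row turn [ 0.004  -0.1027  0.0266] shift [-0.0054 -0.0001  0.0159] x 10 | mid [ 0.5376 -0.3214  0.0806] end [ 0.5581 -0.2641  0.0231]
row turn [ 0.004  -0.1027  0.0266] shift [-0.005  -0.0003  0.0166] x 10 | mid [ 0.538  -0.3174  0.0806] end [ 0.5588 -0.2561  0.0231]
```

```bash
python3 -m jog '[[[0,0,0,-0.0065,-0.0001,0.0204,0],[0,0,0,-0.0065,-0.0001,0.0204,0],[0,0,0,-0.0065,-0.0001,0.0204,0],[0,0,0,-0.0065,-0.0001,0.0204,0],[0,0,0,-0.0065,-0.0001,0.0204,0],[0,0,0,-0.0065,-0.0001,0.0204,0],[0,0,0,-0.0065,-0.0001,0.0204,0],[0,0,0,-0.0065,-0.0001,0.0204,0],[0,0,0,0,0,0,0],[0,0,0,0,0,0,0]]]' 20; python3 - <<'E'
from h import *
st()
E
python3 -m jog '[[[0,0,0,0,0,0,1],[0,0,0,0,0,0,1],[0,0,0,0,0,0,1],[0,0,0,0,0,0,1],[0,0,0,0,0,0,1],[0,0,0,0,0,0,1],[0,0,0,0,0,0,1],[0,0,0,0,0,0,1],[0,0,0,0,0,0,1],[0,0,0,0,0,0,1]]]' 20; python3 - <<'E'
from h import *
st()
R=toolR(75,-25); plan([.559,-.085,.17],R,10,True)
E
```

```text
clock: 2.7
eef_pos: [0.5579, -0.2674, 0.0224]
eef_rot: [0.692, 0.481, 0.443, -0.306]
ft_force: [-0.0, 0.3, -0.1]
finger_gap: 0.0873
grasp_force: 0.0
2.7 q [ 1.1504  0.9661 -0.4242  1.4486 -0.6402  1.4232  0.7546] p [ 0.5579 -0.2674  0.0224] g 0.08733260649699397 0.0 f [-0.0324  0.2955 -0.075 ]
[[ 0.1447  0.9365  0.3194]
 [ 0.3935 -0.3506  0.8498]
 [ 0.9078  0.0027 -0.4193]]
clock: 3.95
eef_pos: [0.5578, -0.2667, 0.0223]
eef_rot: [0.692, 0.481, 0.443, -0.306]
ft_force: [-1.4, -1.0, 2.5]
finger_gap: 0.0519
grasp_force: 19.5
3.95 q [ 1.1503  0.9662 -0.4246  1.4495 -0.6402  1.4229  0.7548] p [ 0.5578 -0.2667  0.0223] g 0.05188051553399203 19.543939067370957 f [-1.4408 -1.0398  2.496 ]
[[ 0.1447  0.9367  0.3189]
 [ 0.393  -0.3501  0.8503]
 [ 0.9081  0.0023 -0.4188]]
row turn [ 0.5041 -0.0234 -0.2192] shift [ 0.0207 -0.0056  0.0114] x 10 | mid [ 0.5629 -0.1678  0.0923] end [ 0.5634 -0.0686  0.1621]
```

```bash
python3 - <<'E'
from h import *
R=toolR(75,-20); plan([.595,-.060,.155],R,10,True)
E
```

```text
row turn [ 0.5133  0.4762 -0.197 ] shift [ 0.0204 -0.003   0.016 ] x 10 | mid [ 0.5817 -0.1541  0.0831] end [ 0.5995 -0.043   0.1486]
```

```bash
python3 -m jog '[[[0.5,0.5,-0.2,0.03,-0.003,0.012,1],[0.5,0.5,-0.2,0.03,-0.003,0.012,1],[0.5,0.5,-0.2,0.03,-0.003,0.012,1],[0.5,0.5,-0.2,0.0204,-0.003,0.016,1],[0.5,0.5,-0.2,0.0204,-0.003,0.016,1],[0.5,0.5,-0.2,0.0204,-0.003,0.016,1],[0.5,0.5,-0.2,0.0204,-0.003,0.016,1],[0.5,0.5,-0.2,0.0108,-0.003,0.020,1],[0.5,0.5,-0.2,0.0108,-0.003,0.020,1],[0.5,0.5,-0.2,0.0108,-0.003,0.020,1]]]' 20; python3 - <<'E'
from h import *
st()
R=toolR(75,-10)
for a in(-60,-120): 
    plan([.595,-.055,.155],R@Ro.from_euler("z",a,degrees=True).as_matrix(),7 if a==-60 else 13,True)
E
```

```text
clock: 5.2
eef_pos: [0.5999, -0.0394, 0.1491]
eef_rot: [0.649, 0.498, 0.457, -0.35]
ft_force: [0.2, -0.5, -1.2]
finger_gap: 0.0516
grasp_force: 19.8
5.2 q [ 1.0357  0.7287 -0.6122  1.7231 -0.8213  1.2941  0.6672] p [ 0.5999 -0.0394  0.1491] g 0.051576953678309855 19.75165072544769 f [ 0.2065 -0.5283 -1.2473]
[[ 0.087   0.9656  0.2452]
 [ 0.3262 -0.2602  0.9088]
 [ 0.9413  0.0009 -0.3376]]
row turn [-0.716   1.2678 -8.5457] shift [0.0005 0.0001 0.0002] x 7 | mid [ 0.6003 -0.0385  0.1503] end [ 0.5998 -0.0372  0.1518]
row turn [-0.7794  0.4599 -9.2024] shift [0.0002 0.0002 0.0001] x 13 | mid [ 0.6007 -0.0385  0.1505] end [ 0.5998 -0.0372  0.1518]
```

```bash
python3 -m jog '[[[-0.8,0.5,-9.2,0,0,0,1],[-0.8,0.5,-9.2,0,0,0,1],[-0.8,0.5,-9.2,0,0,0,1],[-0.8,0.5,-9.2,0,0,0,1],[-0.8,0.5,-9.2,0,0,0,1],[-0.8,0.5,-9.2,0,0,0,1],[-0.8,0.5,-9.2,0,0,0,1],[0,0,0,0,0,0,1],[0,0,0,0,0,0,1],[0,0,0,0,0,0,1]]]' 20; python3 - <<'E'
from h import *
st()
R=toolR(75,-10)
plan([.595,-.055,.152],R@Ro.from_euler("z",-122,degrees=True).as_matrix(),7,True)
E
```

```text
clock: 6.45
eef_pos: [0.6, -0.0407, 0.1494]
eef_rot: [0.287, 0.735, 0.614, -0.036]
ft_force: [0.3, -0.0, -0.2]
finger_gap: 0.0519
grasp_force: 19.7
6.45 q [ 1.2293  0.8705 -0.8418  1.7469 -0.7327  1.2011  1.7602] p [ 0.6    -0.0407  0.1494] g 0.05187371217324382 19.72439373501402 f [ 0.2902 -0.0415 -0.2208]
[[-0.8328  0.4663  0.2984]
 [ 0.3767  0.0824  0.9227]
 [ 0.4056  0.8808 -0.2443]]
row turn [-0.6424  0.3857 -8.1859] shift [0.0002 0.     0.0005] x 7 | mid [ 0.5999 -0.0392  0.1492] end [ 0.5998 -0.0372  0.1488]
```

```bash
python3 - <<'E'
from h import *
R=toolR(75,-10)
plan([.522,-.062,.155],R@Ro.from_euler("z",28,degrees=True).as_matrix(),10,True)
E
```

```text
row turn [0.1548 0.5404 9.2595] shift [ 0.0028 -0.0072 -0.0023] x 10 | mid [ 0.563  -0.0452  0.1362] end [ 0.5268 -0.0442  0.1518]
```

```bash
python3 -m jog '[[[0.2,0.5,9.3,0.0035,-0.0072,-0.0023,1],[0.2,0.5,9.3,0.0035,-0.0072,-0.0023,1],[0.2,0.5,9.3,0.0028,-0.0072,-0.0023,1],[0.2,0.5,9.3,0.0028,-0.0072,-0.0023,1],[0.2,0.5,9.3,0.0028,-0.0072,-0.0023,1],[0.2,0.5,9.3,0.0028,-0.0072,-0.0023,1],[0.2,0.5,9.3,0.0028,-0.0072,-0.0023,1],[0.2,0.5,9.3,0.0028,-0.0072,-0.0023,1],[0.2,0.5,9.3,0.0028,-0.0072,-0.0023,1],[0.2,0.5,9.3,0.0028,-0.0072,-0.0023,1]]]' 20; python3 - <<'E'
from h import *
st()
R=toolR(75,-10)
plan([.522,-.062,.152],R@Ro.from_euler("z",128,degrees=True).as_matrix(),10,True)
c=snap("wrist","w2"); cv2.imwrite("pics/f.png",c["pixels"][:,:,::-1])
E
```

```text
clock: 7.7
eef_pos: [0.5258, -0.0438, 0.1534]
eef_rot: [0.706, 0.304, 0.394, -0.504]
ft_force: [0.4, 0.3, -0.3]
finger_gap: 0.0517
grasp_force: 19.7
7.7 q [ 1.0921  0.7327 -0.5248  1.8443 -0.9099  1.4342  0.351 ] p [ 0.5258 -0.0438  0.1534] g 0.0517363311655687 19.741406086832285 f [ 0.42    0.3076 -0.2579]
[[ 0.5053  0.8259  0.2503]
 [ 0.0315 -0.3075  0.951 ]
 [ 0.8624 -0.4726 -0.1814]]
row turn [0.0443 0.0382 9.932 ] shift [-0.      0.0005  0.0001] x 10 | mid [ 0.5273 -0.0443  0.1513] end [ 0.5268 -0.0442  0.1488]
```

View pics/f.png

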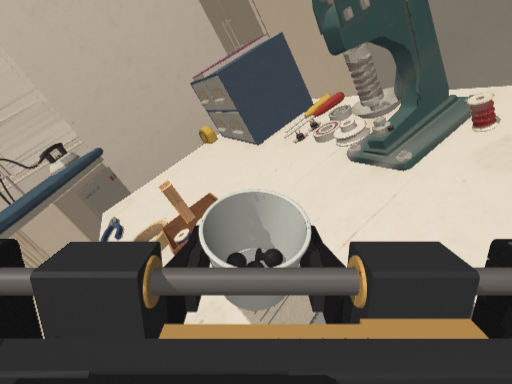

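The studs are still in the cup (rim centre (255,228)), which is held firmly. Next is the pour.

```bash
python3 -m jog '[[[0,0,10.5,0,0.0005,0,1],[0,0,10.5,0,0.0005,0,1],[0,0,10.5,0,0.0005,0,1],[0,0,10.5,0,0.0005,0,1],[0,0,10.5,0,0.0005,0,1],[0,0,10.5,0,0.0005,0,1],[0,0,10.5,0,0.0005,0,1],[0,0,10.5,0,0.0005,0,1],[0,0,10.5,0,0,0,1],[0,0,10,0,0,0,1]]]' 20;  python3 -m jog '[[[0,0,0,0,0,0,1],[0,0,0,0,0,0,1],[0,0,0,0,0,0,1],[0,0,0,0,0,0,1],[0,0,0,0,0,0,1],[0,0,0,0,0,0,1],[0,0,0,0,0,0,1],[0,0,0,0,0,0,1],[0,0,0,0,0,0,1],[0,0,0,0,0,0,1]]]' 20; python3 - <<'E'
from h import *
st()
a=snap("scene","s3")["pixels"][:,:,::-1]; w=snap("wrist","w3")["pixels"][:,:,::-1]
cv2.imwrite("pics/g.png",np.hstack([cv2.resize(a[170:320,200:330],(390,450),interpolation=2),cv2.resize(w,(400,450))]))
E
```

```text
clock: 9.0
eef_pos: [0.5275, -0.0447, 0.15]
eef_rot: [0.673, -0.371, -0.157, -0.62]
ft_force: [0.1, -0.1, 0.2]
finger_gap: 0.0516
grasp_force: 19.7
clock: 10.25
eef_pos: [0.5272, -0.045, 0.1498]
eef_rot: [0.673, -0.37, -0.155, -0.621]
ft_force: [0.2, 0.1, 0.0]
finger_gap: 0.0516
grasp_force: 19.7
10.25 q [ 0.8633  0.6836 -0.2399  1.8515 -1.0381  1.5478 -1.3682] p [ 0.5272 -0.045   0.1498] g 0.05162384732524769 19.69423387738061 f [0.2292 0.1409 0.0113]
[[ 0.6775 -0.6916  0.2504]
 [-0.3058  0.0448  0.951 ]
 [-0.669  -0.7209 -0.1812]]
```

View pics/g.png

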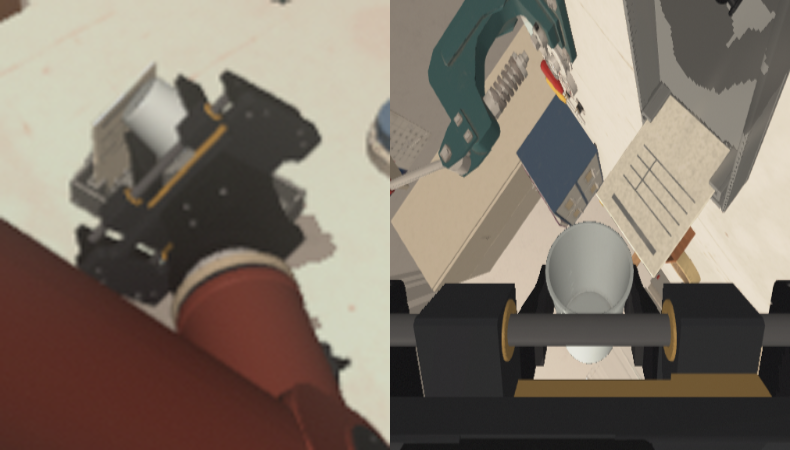

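The cup is empty and at least one stud shows in the tray at (730,5). Now I'll roll back and set the cup down.

```bash
python3 - <<'E'
from h import *
plan([.545,-.13,.155],toolR(73,-15)@Ro.from_euler("z",32,degrees=True).as_matrix(),10,True)
E
```

```text
row turn [ -0.5482   0.179  -10.0292] shift [ 0.0045  0.0016 -0.0058] x 10 | mid [ 0.5356 -0.08    0.1402] end [ 0.5503 -0.1127  0.1502]
```

```bash
python3 -m jog '[[[-0.5,0.2,-10,0.0045,0.0016,-0.0058,1],[-0.5,0.2,-10,0.0045,0.0016,-0.0058,1],[-0.5,0.2,-10,0.0045,0.0016,-0.0058,1],[-0.5,0.2,-10,0.0045,0.0016,-0.0058,1],[-0.5,0.2,-10,0.0045,0.0016,-0.0058,1],[-0.5,0.2,-10,0.0045,0.0016,-0.0058,1],[-0.5,0.2,-10,0.0045,0.0016,-0.0058,1],[-0.5,0.2,-10,0.0045,0.0016,-0.0058,1],[-0.5,0.2,-10,0.0045,0.0016,-0.0058,1],[-0.5,0.2,-10,0.0045,0.0016,-0.0058,1]]]' 20; python3 - <<'E'
from h import *
R=np.array([[0.1447,0.9366,0.319],[0.393,-.3501,.8503],[.9081,.0023,-.4188]])
plan([.5578,-.2667,.0525],R,10)
E
```

```text
clock: 11.6
eef_pos: [0.5506, -0.1125, 0.1502]
eef_rot: [0.741, 0.276, 0.373, -0.485]
ft_force: [0.1, -0.5, -0.4]
finger_gap: 0.0513
grasp_force: 19.7
row turn [-0.5972 -0.9015 -3.0856] shift [-0.0118  0.0096 -0.0104] x 10 | mid [ 0.5462 -0.1856  0.0945] end [ 0.5578 -0.2667  0.0525]
```

```bash
python3 -m jog '[[[-0.6,-0.9,-3.1,-0.0118,0.0096,-0.0104,1],[-0.6,-0.9,-3.1,-0.0118,0.0096,-0.0104,1],[-0.6,-0.9,-3.1,-0.0118,0.0096,-0.0104,1],[-0.6,-0.9,-3.1,-0.0118,0.0096,-0.0104,1],[-0.6,-0.9,-3.1,-0.0118,0.0096,-0.0104,1],[-0.6,-0.9,-3.1,-0.0118,0.0096,-0.0104,1],[-0.6,-0.9,-3.1,-0.0118,0.0096,-0.0104,1],[-0.6,-0.9,-3.1,-0.0118,0.0096,-0.0104,1],[-0.6,-0.9,-3.1,-0.0118,0.0096,-0.0104,1],[-0.6,-0.9,-3.1,-0.0118,0.0096,-0.0104,1]]]' 20; python3 - <<'E'
from h import *
R=np.array([[0.1447,0.9366,0.319],[0.393,-.3501,.8503],[.9081,.0023,-.4188]])
plan([.5578,-.2667,.0225],R,6)
E
```

```text
clock: 12.85
eef_pos: [0.557, -0.2666, 0.052]
eef_rot: [0.692, 0.48, 0.443, -0.307]
ft_force: [-0.4, -0.3, -0.3]
finger_gap: 0.0515
grasp_force: 19.7
row turn [-0.0038  0.004  -0.0156] shift [-0.0044  0.0001  0.0021] x 6 | mid [ 0.5574 -0.2667  0.0372] end [ 0.5578 -0.2667  0.0225]
```

```bash
python3 -m jog '[[[0,0,0,-0.0044,0.0001,0.0021,1],[0,0,0,-0.0044,0.0001,0.0021,1],[0,0,0,-0.0044,0.0001,0.0021,1],[0,0,0,-0.0044,0,0.0021,1],[0,0,0,-0.0044,0,0.0021,1],[0,0,0,-0.0044,0,0.0021,1],[0,0,0,0,0,0,1],[0,0,0,0,0,0,1],[0,0,0,0,0,0,1],[0,0,0,0,0,0,1]]]' 20
```

```text
clock: 14.1
eef_pos: [0.5575, -0.2659, 0.0232]
eef_rot: [0.692, 0.48, 0.443, -0.307]
ft_force: [-0.2, -0.1, -0.7]
finger_gap: 0.0519
grasp_force: 19.7
```

```bash
python3 -m jog '[[[0,0,0,-0.0009,0,0.0004,1],[0,0,0,0,0,0,1],[0,0,0,0,0,0,1],[0,0,0,0,0,0,0.35],[0,0,0,0,0,0,0.3],[0,0,0,0,0,0,0.2],[0,0,0,0,0,0,0],[0,0,0,0,0,0,0],[0,0,0,0,0,0,0],[0,0,0,0,0,0,0]]]' 20; python3 -m jog '[[[0,0,0,0,0,-0.012,0],[0,0,0,0,0,-0.025,0],[0,0,0,0,0,-0.025,0],[0,0,0,0,0,-0.025,0],[0,0,0,0,0,-0.03,0],[0,0,0,0,0,-0.03,0],[0,0,0,0.02,0,-0.03,0],[0,0,0,0.02,0,-0.02,0],[0,0,0,0.02,0,0,0],[0,0,0,0,0,0,0]]]' 20
python3 - <<'E'
from h import *
st()
w=snap("wrist","w4")["pixels"][:,:,::-1]
cv2.imwrite("pics/i.png",cv2.resize(w,(800,600),interpolation=2))
E
```

```text
clock: 15.35
eef_pos: [0.5574, -0.2659, 0.0221]
eef_rot: [0.692, 0.48, 0.443, -0.307]
ft_force: [-0.3, 0.3, -0.4]
finger_gap: 0.0864
grasp_force: 0.0
clock: 16.6
eef_pos: [0.5044, -0.409, 0.1608]
eef_rot: [0.692, 0.481, 0.443, -0.307]
ft_force: [0.1, 0.0, -0.3]
finger_gap: 0.0871
grasp_force: 0.0
16.6 q [ 1.2433  0.9284 -0.3917  1.1497 -0.6136  1.7767  0.6216] p [ 0.5044 -0.409   0.1608] g 0.08713790791737536 0.0 f [ 0.0883  0.0234 -0.3107]
[[ 0.1453  0.9369  0.318 ]
 [ 0.3933 -0.3497  0.8503]
 [ 0.9078  0.0015 -0.4193]]
```

View pics/i.png

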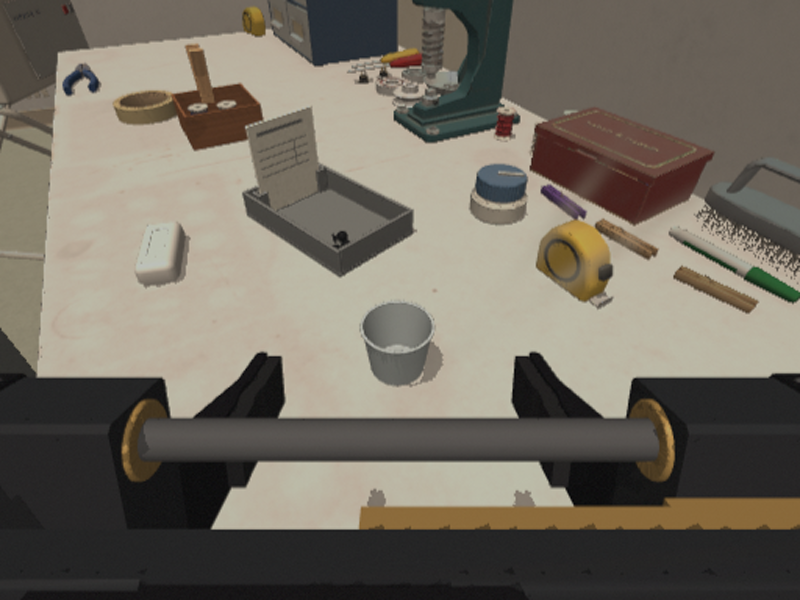

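The cup stands upright and empty at (397,340), with studs in the tray at (340,238) and none visible on the table. Next I'll go to the peg.

```bash
python3 - <<'E'
from h import *
plan([.50,-.06,.27],toolR(35,-85),10)
E
```

```text
row turn [-2.0799 -5.8327  2.9549] shift [ 0.0298 -0.0222  0.0102] x 10 | mid [ 0.4681 -0.2467  0.2523] end [ 0.5  -0.06  0.27]
```

```bash
python3 -m jog '[[[-2.1,-5.8,3,0.0298,-0.0222,0.0102,0],[-2.1,-5.8,3,0.0298,-0.0222,0.0102,0],[-2.1,-5.8,3,0.0298,-0.0222,0.0102,0],[-2.1,-5.8,3,0.0298,-0.0222,0.0102,0],[-2.1,-5.8,3,0.0298,-0.0222,0.0102,0],[-2.1,-5.8,3,0.0298,-0.0222,0.0102,0],[-2.1,-5.8,3,0.0298,-0.0222,0.0102,0],[-2.1,-5.8,3,0.0298,-0.0222,0.0102,0],[-2.1,-5.8,3,0.0298,-0.0222,0.0102,0],[-2.1,-5.8,3,0.0298,-0.0222,0.0102,0]]]' 20; python3 - <<'E'
from h import *
st()
snap("wrist","w5")
plan([.455,.318,.20],toolR(8,-90),10)
E
```

```text
clock: 17.9
eef_pos: [0.5012, -0.0603, 0.2708]
eef_rot: [0.955, 0.295, 0.042, -0.013]
ft_force: [0.9, 0.2, -0.6]
finger_gap: 0.0872
grasp_force: 0.0
17.9 q [ 0.7922 -0.0022 -0.7082  1.7584 -0.0587  1.3172 -0.8747] p [ 0.5012 -0.0603  0.2708] g 0.08724338094349429 0.0 f [ 0.9428  0.222  -0.6034]
[[ 0.8225  0.5641  0.0723]
 [ 0.5619 -0.8257  0.0495]
 [ 0.0877 -0.0001 -0.9962]]
row turn [-0.1136 -0.4859  2.6392] shift [ 0.0095 -0.0363  0.0077] x 10 | mid [0.4583 0.1306 0.2365] end [0.455 0.318 0.2  ]
```

```bash
python3 -m jog '[[[-0.1,-0.5,2.7,0.0095,-0.0363,0.0077,0],[-0.1,-0.5,2.7,0.0095,-0.0363,0.0077,0],[-0.1,-0.5,2.7,0.0095,-0.0363,0.0077,0],[-0.1,-0.5,2.7,0.0095,-0.0363,0.0077,0],[-0.1,-0.5,2.7,0.0095,-0.0363,0.0077,0],[-0.1,-0.5,2.6,0.0095,-0.0363,0.0077,0],[-0.1,-0.5,2.6,0.0095,-0.0363,0.0077,0],[-0.1,-0.5,2.6,0.0095,-0.0363,0.0077,0],[-0.1,-0.5,2.6,0.0095,-0.0363,0.0077,0],[0,0,0,0,0,0,0]]]' 20; python3 - <<'E'
from h import *
st()
w=snap("wrist","w6")["pixels"][:,:,::-1]; w5=cv2.imread("pics/w5_full.png")
cv2.imwrite("pics/j.png",np.vstack([np.hstack([w5[:,:400],w5[:,:400]*0])[100:300], w[:,:400].repeat(2,1).repeat(2,0)[:0]]) if 0 else cv2.resize(w,(800,600),interpolation=2))
E
```

```text
clock: 19.2
eef_pos: [0.4499, 0.2745, 0.2076]
eef_rot: [0.995, 0.095, 0.002, -0.006]
ft_force: [-0.1, -0.2, -0.6]
finger_gap: 0.0874
grasp_force: 0.0
19.2 q [ 0.3452  0.2242 -1.0881  1.7496  0.1999  1.2819 -2.1694] p [0.4499 0.2745 0.2076] g 0.08743596725538745 0.0 f [-0.1277 -0.1706 -0.6387]
[[ 0.9821  0.1885  0.0029]
 [ 0.1884 -0.982   0.0117]
 [ 0.0051 -0.0109 -0.9999]]
```

View pics/j.png

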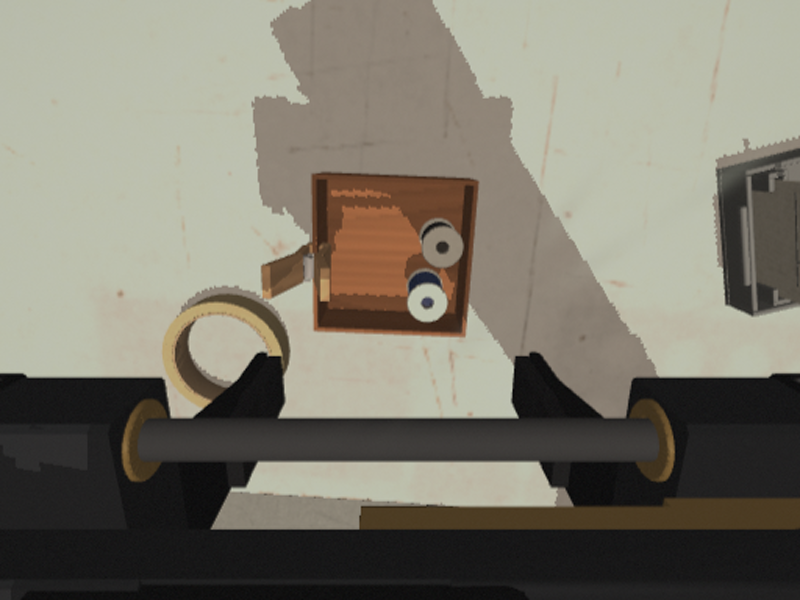

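The wrist view shows the box rim at (313,175), (477,180), (465,335), (315,330). The peg's tail outer edges run (262,265)–(265,298) and (330,270)–(329,302), with the coil at (310,268).

```bash
python3 - <<'E'
from h import *
k=1.5625
W=lambda u,v,z:ray("w6",u/k,v/k,z)[:2]
B=[W(*p,.05) for p in((313,175),(477,180),(465,335),(315,330))];print("box",B)
a,b,c,d=B; print("center",sum(B)/4, "ywall mid",(a+d)/2, "yaws",[np.degrees(np.arctan2(*(v)[::-1])) for v in(a-d,b-c)],[np.degrees(np.arctan2(*(v)[::-1]))-90 for v in(a-b,d-c)])
T=[W(*p,.111) for p in((262,265),(265,298),(330,270),(329,302))];print("tails",T,sum(T)/4, "coil",W(310,268,.066))
# card in earlier views: w1 pixel prediction, w5 view
print("card mid proj in w5",proj("w5",[.524,.013,.11]))
w5=cv2.imread("pics/w5_full.png"); print(proj("w5",[.485,-.006,.11]),proj("w5",[.563,.031,.11]))
E
```

```text
box [array([0.5071, 0.3437]), array([0.5244, 0.2374]), array([0.4171, 0.2203]), array([0.4   , 0.3273])]
center [0.4621 0.2822] ywall mid [0.4536 0.3355] yaws [np.float64(8.684361482410894), np.float64(9.096669344701313)] [np.float64(9.216686795396171), np.float64(9.091943771909769)]
tails [array([0.4573, 0.3544]), array([0.4384, 0.3507]), array([0.4618, 0.3165]), array([0.4431, 0.3142])] [0.4502 0.3339] coil [0.449  0.3346]
card mid proj in w5 [209.8744 133.5968]
[205.3159 173.379 ] [215.501   92.1177]
```

```bash
python3 - <<'E'
from h import *
plan([.4505,.3342,.098],toolR(9,-90),9,True)
E
```

```text
row turn [-0.0625 -0.0354  0.1978] shift [ 0.0011 -0.0067  0.0143] x 9 | mid [0.4504 0.3002 0.1508] end [0.4505 0.3342 0.0793]
```

```bash
python3 -m jog '[[[-0.06,-0.04,0.2,0.0025,-0.015,0.002,0],[-0.06,-0.04,0.2,0.0025,-0.015,0.002,0],[-0.06,-0.04,0.2,0.0025,-0.015,0.005,0],[-0.06,-0.04,0.2,0.0024,-0.0153,0.015,0],[-0.06,-0.04,0.2,0,0,0.025,0],[-0.06,-0.04,0.2,0,0,0.025,0],[-0.06,-0.04,0.2,0,0,0.025,0],[-0.06,-0.04,0.2,0,0,0.02,0],[-0.06,-0.04,0.2,0,0,0.0097,0],[0,0,0,0,0,0,0]]]' 20; python3 - <<'E'
from h import *
st()
w=snap("wrist","w7")["pixels"][:,:,::-1]
cv2.imwrite("pics/k.png",cv2.resize(w[100:384,60:460],(800,568),interpolation=2))
plan([.4505,.3342,.098],toolR(9,-90),1,True)
E
```

```text
clock: 20.5
eef_pos: [0.4515, 0.3331, 0.0809]
eef_rot: [0.997, 0.076, 0.001, 0.0]
ft_force: [0.6, 0.1, 0.7]
finger_gap: 0.087
grasp_force: 0.0
20.5 q [ 0.0937  0.4528 -0.9889  1.8099  0.4229  1.1073 -2.4622] p [0.4515 0.3331 0.0809] g 0.08697153493264166 0.0 f [0.6467 0.1423 0.711 ]
[[ 0.9884  0.1518  0.0019]
 [ 0.1518 -0.9884 -0.0005]
 [ 0.0018  0.0008 -1.    ]]
row turn [ 0.02   -0.1527 -0.2601] shift [-0.0011 -0.0008  0.0022] x 1 | mid [0.4505 0.3342 0.0793] end [0.4505 0.3342 0.0793]
```

View pics/k.png

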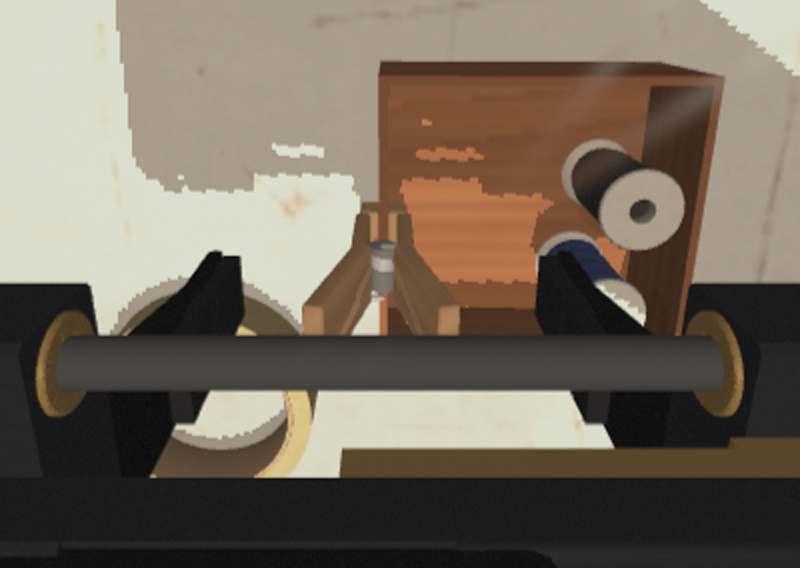

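The peg is between the fingers: tails at columns 303–460 (mid 381) against finger mid 390, coil at (383,270).

```bash
python3 - <<'E'
from h import *
for v in (243,270,298): print(ray("w7",60+383/2,100+v/2,.071))
for u in (303,460): print(ray("w7",60+u/2,100+306/2,.111))
for u in(303,460):print(ray("w7",60+u/2,100+333/2,.111))
E
python3 -m jog '[[[0,0,-0.2,-0.0005,-0.0018,0.0016,0],[0,0,0,0,0,0,0],[0,0,0,0,0,0,0.3],[0,0,0,0,0,0,0.6],[0,0,0,0,0,0,0.8],[0,0,0,0,0,0,1],[0,0,0,0,0,0,1],[0,0,0,0,0,0,1],[0,0,0,0,0,0,1],[0,0,0,0,0,0,1]]]' 20; python3 - <<'E'
from h import *
st()
w=snap("wrist","w8")["pixels"][:,:,::-1]
cv2.imwrite("pics/l.png",cv2.resize(w[130:330,160:360],(600,600),interpolation=2))
E
```

```text
[0.4604 0.3362 0.071 ]
[0.4515 0.3348 0.071 ]
[0.442  0.3334 0.071 ]
[0.4576 0.355  0.111 ]
[0.4634 0.3174 0.111 ]
[0.4503 0.3542 0.111 ]
[0.4561 0.316  0.111 ]
clock: 21.8
eef_pos: [0.4507, 0.3352, 0.0795]
eef_rot: [0.997, 0.078, 0.001, 0.0]
ft_force: [0.8, -0.1, 0.2]
finger_gap: 0.0151
grasp_force: 9.2
21.8 q [ 0.0891  0.4558 -0.9886  1.8102  0.4262  1.1052 -2.4646] p [0.4507 0.3352 0.0795] g 0.015146256353743115 9.2145062473719 f [ 0.7501 -0.0811  0.2486]
[[ 0.9879  0.1552  0.0024]
 [ 0.1552 -0.9879 -0.0001]
 [ 0.0023  0.0005 -1.    ]]
```

View pics/l.png

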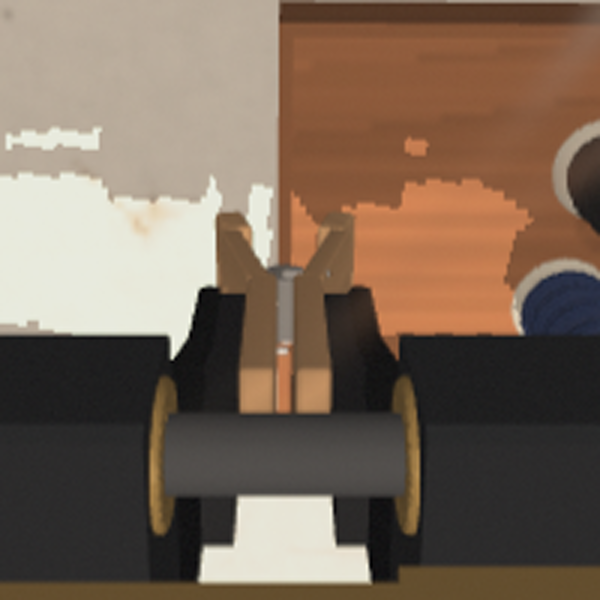

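The tails are squeezed shut and the jaws stand open on both sides of the wall (opening 15.1 mm). I'm past my picture allowance, so I'll view no more and measure the card numerically instead. First, the lift.

```bash
python3 -m jog '[[[0,0,0,0,0,0,1],[0,0,0,0,0,-0.004,1],[0,0,0,0,0,-0.010,1],[0,0,0,0,0,-0.015,1],[0,0,0,0,0,-0.02,1],[0,0,0,0,0,-0.025,1],[0,0,0,0,0,-0.025,1],[0,0,0,0,0,-0.025,1],[0,0,0,0,0,-0.016,1],[0,0,0,0,0,0,1]]]' 30; python3 - <<'E'
from h import *
st()
plan([.524,.04,.215],toolR(25,-90),10)
w5=cv2.cvtColor(cv2.imread("pics/w5_full.png"),cv2.COLOR_BGR2GRAY)
print(w5[80:190:10,185:240].tolist())
E
```

```text
clock: 23.1
eef_pos: [0.4509, 0.3357, 0.221]
eef_rot: [0.997, 0.078, 0.002, -0.0]
ft_force: [-0.2, -0.0, -1.0]
finger_gap: 0.0146
grasp_force: 30.0
23.1 q [ 0.1722  0.3152 -1.0708  1.6482  0.286   1.3439 -2.3571] p [0.4509 0.3357 0.221 ] g 0.014640990231411764 29.999867003643885 f [-0.1643 -0.0095 -0.9821]
[[ 0.9879  0.1551  0.0046]
 [ 0.1551 -0.9879  0.0009]
 [ 0.0046 -0.0001 -1.    ]]
row turn [ 0.0029 -0.0265 -1.6079] shift [-0.0012  0.0305  0.0006] x 10 | mid [0.477  0.1853 0.218 ] end [0.524 0.04  0.215]
[[182, 182, 183, 183, 182, 181, 181, 181, 181, 181, 182, 183, 183, 182, 182, 183, 183, 182, 182, 182, 180, 169, 181, 169, 178, 132, 169, 181, 170, 178, 132, 164, 132, 169, 180, 167, 169, 182, 182, 183, 182, 183, 180, 149, 131, 132, 131, 131, 130, 130, 129, 128, 129, 129, 130], [182, 182, 182, 182, 183, 183, 183, 182, 182, 183, 183, 183, 183, 183, 182, 182, 182, 182, 167, 132, 131, 131, 127, 101, 75, 60, 51, 54, 62, 63, 62, 66, 70, 73, 76, 78, 80, 81, 81, 81, 81, 79, 80, 85, 84, 92, 102, 99, 118, 118, 119, 118, 126, 124, 130], [183, 182, 182, 183, 183, 183, 182, 183, 182, 182, 18
[... 1451 characters left out ...]
128, 128, 126, 125, 87, 84, 72, 41, 51, 108, 148, 138, 70, 64, 80, 74, 79, 78, 75, 79, 69, 85, 83, 55, 45, 58, 85, 85, 86, 85, 84, 86, 85, 85, 85, 85, 85, 85, 86, 86, 86, 87, 85, 86], [125, 124, 124, 126, 124, 125, 126, 127, 128, 127, 128, 128, 128, 128, 107, 94, 84, 90, 90, 132, 149, 127, 79, 81, 81, 80, 79, 77, 72, 69, 66, 62, 59, 55, 56, 52, 51, 48, 48, 45, 48, 48, 48, 47, 47, 48, 54, 54, 61, 69, 68, 76, 76, 77, 78], [125, 124, 124, 124, 124, 124, 124, 124, 123, 123, 124, 125, 124, 124, 124, 125, 125, 126, 126, 125, 125, 125, 126, 125, 126, 127, 128, 128, 126, 125, 125, 126, 126, 126, 128, 127, 125, 128, 129, 130, 128, 128, 128, 127, 128, 128, 129, 129, 129, 128, 128, 130, 130, 152, 183]]
```

```bash
python3 - <<'E'
from h import *
w5=cv2.cvtColor(cv2.imread("pics/w5_full.png"),cv2.COLOR_BGR2GRAY).astype(float)
P=[]
for v in range(86,182):
    c=int(round(215.5+(v-92)*(205.3-215.5)/81.3))-1; s=w5[v,c-6:c+7]; m=np.clip(s-95,0,None); m[s>160]=0
    if v<92 or v>170: print(v,s.max(),m.sum().round())
    if 96<=v<=170: P.append(ray("w5",c-6+(m*np.arange(13)).sum()/m.sum(),v,.11)[:2])
P=np.array(P); m=P.mean(0); d=np.linalg.svd(P-m)[2][0]; d*=np.sign(d[0]); r=(P-m)@[-d[1],d[0]]
print("line pt",m,"yaw",np.degrees(np.arctan2(d[1],d[0])),"std",r.std(),P[0],P[-1])
print("TCP target line point at x=.524:",m+d*(.524-m[0])/d[0])
E
python3 -m jog '[[[0,0,-1.6,-0.0012,0.0305,0.0006,1],[0,0,-1.6,-0.0012,0.0305,0.0006,1],[0,0,-1.6,-0.0012,0.0305,0.0006,1],[0,0,-1.6,-0.0012,0.0305,0.0006,1],[0,0,-1.6,-0.0012,0.0305,0.0006,1],[0,0,-1.6,-0.0012,0.0305,0.0006,1],[0,0,-1.6,-0.0012,0.0305,0.0006,1],[0,0,-1.6,-0.0012,0.0305,0.0006,1],[0,0,-1.6,-0.0012,0.0305,0.0006,1],[0,0,-1.6,-0.0012,0.0305,0.0006,1]]]' 30
```

```text
86 130.0 393.0
87 129.0 207.0
88 116.0 26.0
89 82.0 0.0
90 80.0 0.0
91 116.0 37.0
171 144.0 227.0
172 129.0 321.0
173 129.0 432.0
174 129.0 425.0
175 129.0 422.0
176 130.0 417.0
177 130.0 410.0
178 128.0 396.0
179 128.0 395.0
180 126.0 391.0
181 126.0 381.0
line pt [0.5239 0.0136] yaw 25.471376175533912 std 0.0002414854241702674 [0.5595 0.0293] [ 0.4876 -0.0032]
TCP target line point at x=.524: [0.524  0.0137]
clock: 24.35
eef_pos: [0.5231, 0.0387, 0.2129]
eef_rot: [0.976, 0.216, 0.001, 0.0]
ft_force: [-0.3, -0.4, -0.2]
finger_gap: 0.0146
grasp_force: 30.0
```

```bash
python3 - <<'E'
from h import *
print(ray("w5",214.2,91.2,.11),ray("w5",204.8,171.8,.11))
plan([.524,.0137,.200],toolR(25.4,-90),5)
E
```

```text
[0.563  0.0326 0.11  ] [ 0.4862 -0.0046  0.11  ]
row turn [ 0.0092 -0.0121 -0.0855] shift [-0.002   0.0046  0.0026] x 5 | mid [0.5235 0.0287 0.2077] end [0.524  0.0137 0.2   ]
```

```bash
python3 -m jog '[[[0,0,-0.1,-0.002,0.0046,0.0026,1],[0,0,-0.1,-0.002,0.0046,0.0026,1],[0,0,-0.1,-0.002,0.0046,0.0026,1],[0,0,-0.1,-0.002,0.0046,0.0026,1],[0,0,0,-0.002,0.0046,0.0026,1],[0,0,0,0,0,0,1],[0,0,0,0,0,0,1],[0,0,0,0,0,0,1],[0,0,0,0,0,0,1],[0,0,0,0,0,0,1]]]' 30; python3 - <<'E'
from h import *
st()
g=cv2.cvtColor(snap("wrist","w9")["pixels"],cv2.COLOR_RGB2GRAY)
m=np.array([.5246,.014,.11]);d=np.array([.903,.43,0])
for o in(-.043,-.02,0,.02,.03,.043): print(o,proj("w9",m+o*d))
s=arm.sense(); T=Ro.from_quat(s["eef_rot"]).as_matrix()
for y in(-.0105,.0105): print("jaw",proj("w9",s["eef_pos"]+T@[0.01,y,.049]))
for v in range(60,260,8): print(v,g[v,225:285:2].tolist())
E
```

```text
clock: 25.6
eef_pos: [0.5242, 0.0149, 0.2008]
eef_rot: [0.976, 0.219, 0.001, 0.0]
ft_force: [0.5, 0.1, -0.4]
finger_gap: 0.0142
grasp_force: 30.0
25.6 q [ 0.7796  0.2015 -0.9895  1.7622  0.1767  1.2697 -1.3815] p [0.5242 0.0149 0.2008] g 0.014182862894896085 29.999907781602815 f [ 0.4957  0.1011 -0.3972]
[[ 0.9038  0.4279  0.0026]
 [ 0.4279 -0.9038 -0.0001]
 [ 0.0023  0.0012 -1.    ]]
-0.043 [255.3505 240.5176]
-0.02 [255.3258 217.1776]
0 [255.3033 195.9238]
0.02 [255.2798 173.7156]
0.03 [255.2676 162.2334]
0.043 [255.2514 146.9108]
jaw [240.1053 200.1063]
jaw [268.6564 200.1239]
60 [150, 151, 151, 149, 151, 149, 149, 134, 132, 147, 149, 151, 153, 152, 151, 151, 151, 150, 151, 152, 152, 150, 150, 150, 151, 151, 151, 151, 151, 151]
68 [149, 149, 151, 149, 150, 150, 139, 136, 145, 150, 152, 151, 151, 150, 151, 150, 149, 148, 150, 151, 151, 151, 150, 152, 150, 151, 151, 150, 150, 151]
76 [151, 152, 152, 152, 150, 147, 128, 142, 149, 150, 150, 151, 149, 149, 149, 148, 150, 152, 150, 150, 151, 150, 149, 151, 150, 151, 150, 150, 150, 149]
84 [151, 152, 150, 151, 152, 146, 150, 152, 151, 15
[... 2284 characters left out ...]
1, 93, 51, 59, 59, 75, 76, 79, 84, 84, 90, 59, 58, 58]
220 [143, 145, 144, 141, 81, 80, 78, 78, 81, 77, 78, 78, 71, 68, 69, 109, 109, 99, 79, 77, 78, 84, 94, 85, 86, 88, 111, 178, 179, 179]
228 [140, 18, 14, 18, 16, 22, 24, 22, 27, 75, 76, 78, 78, 80, 109, 114, 87, 76, 77, 77, 78, 48, 25, 28, 32, 39, 34, 39, 43, 119]
236 [15, 17, 16, 18, 24, 24, 21, 23, 40, 77, 77, 78, 79, 80, 111, 113, 87, 76, 77, 79, 79, 78, 34, 37, 40, 43, 43, 44, 43, 44]
244 [17, 18, 19, 19, 23, 25, 22, 24, 75, 77, 79, 79, 80, 79, 110, 121, 98, 77, 79, 80, 81, 82, 37, 36, 36, 37, 36, 33, 28, 26]
252 [16, 16, 22, 24, 24, 26, 25, 41, 86, 90, 91, 91, 91, 82, 149, 147, 115, 84, 89, 90, 90, 92, 81, 29, 28, 26, 26, 26, 21, 19]
```

The card edge shows as a straight bright line at column 255, midway between the jaws (240 and 269), and parallel to them. I'll lower the peg over it.

```bash
python3 -m jog '[[[0,0,0,0,0.0007,0.006,1],[0,0,0,0,0,0.0075,1],[0,0,0,0,0,0.0075,1],[0,0,0,0,0,0.0075,1],[0,0,0,0,0,0.0075,1],[0,0,0,0,0,0.0075,1],[0,0,0,0,0,0.0075,1],[0,0,0,0,0,0.0075,1],[0,0,0,0,0,0.0037,1],[0,0,0,0,0,0,1]]]' 30; python3 - <<'E'
from h import *
st()
c=snap("wrist","w10")["pixels"]; g=cv2.cvtColor(c,cv2.COLOR_RGB2GRAY)
m=np.array([.5246,.014,.11]);d=np.array([.903,.43,0])
print(proj("w10",m),proj("w10",m+.04*d))
s=arm.sense(); T=Ro.from_quat(s["eef_rot"]).as_matrix()
for y in(-.0105,.0105): print("jaw",proj("w10",s["eef_pos"]+T@[0.01,y,.049]))
for v in list(range(120,236,6)): print(v,g[v,225:287:2].tolist())
# studs: dark blobs in tray interior, scene and side cameras
for n in("scene","side"): snap(n,"z"+n)
for f in("zscene","zside","w10"):
    im=cv2.cvtColor(cv2.imread(f"pics/{f}_full.png"),cv2.COLOR_BGR2GRAY)
    a,y=np.array([.903,.43,0]),np.array([-.43,.903,0]); o=np.array([.554,-.0546,0.004])
    q=np.array([proj(f,o+a*i+y*j) for i,j in((-.05,-.08),(.05,-.08),(.05,.045),(-.05,.045))],np.int32)
    mk=np.zeros_like(im); cv2.fillPoly(mk,[q],1); b=((im<35)&(mk>0)).astype(np.uint8)
    n,_,S,C=cv2.connectedComponentsWithStats(b); print(f,[(S[i,4],C[i].round()) for i in range(1,n) if S[i,4]>3])
E
```

```text
clock: 26.9
eef_pos: [0.5245, 0.0141, 0.1383]
eef_rot: [0.976, 0.219, 0.001, 0.0]
ft_force: [0.6, 0.1, -0.3]
finger_gap: 0.0146
grasp_force: 30.0
26.9 q [ 0.7441  0.2695 -0.9688  1.8391  0.2426  1.1563 -1.435 ] p [0.5245 0.0141 0.1383] g 0.01462059177819983 29.999927280005068 f [ 0.6461  0.1296 -0.3224]
[[ 0.9038  0.4278  0.0021]
 [ 0.4279 -0.9038 -0.    ]
 [ 0.0019  0.0009 -1.    ]]
[254.4441 223.7078] [254.3237 165.9265]
jaw [240.0165 199.947 ]
jaw [268.6112 199.9619]
120 [163, 162, 162, 161, 161, 162, 162, 161, 161, 161, 161, 160, 162, 163, 163, 162, 161, 163, 163, 162, 161, 162, 163, 163, 163, 163, 164, 163, 160, 161, 161]
126 [163, 163, 162, 162, 162, 160, 161, 159, 159, 161, 160, 160, 160, 161, 161, 161, 162, 161, 159, 161, 162, 162, 163, 164, 163, 163, 163, 164, 155, 155, 156]
132 [162, 163, 163, 159, 105, 104, 104, 104, 103, 104, 105, 105, 105, 106, 106, 106, 105, 106, 106, 107, 106, 107, 106, 106, 107, 106, 106, 106, 107, 106, 107]
138 [163, 163, 163, 158, 99, 92, 63, 105, 106, 106, 105, 78, 91, 91, 91, 93, 94, 93, 90, 106, 107, 106, 106, 107, 106, 107, 107, 106, 107, 107, 1
[... 1905 characters left out ...]
, 102, 92, 91, 178, 187, 97, 91, 101, 89, 82, 84, 86, 92, 91, 93, 98, 101, 101, 101, 160]
222 [160, 159, 157, 154, 87, 86, 84, 84, 84, 94, 82, 83, 84, 84, 85, 118, 114, 82, 82, 82, 85, 96, 96, 93, 95, 93, 99, 101, 101, 106, 159]
228 [152, 18, 21, 19, 22, 25, 24, 23, 30, 82, 84, 84, 84, 86, 119, 122, 94, 82, 83, 84, 85, 53, 28, 30, 32, 41, 31, 37, 39, 68, 102]
234 [46, 17, 19, 20, 23, 24, 26, 23, 43, 84, 83, 85, 85, 85, 118, 123, 93, 81, 85, 85, 87, 83, 33, 36, 36, 38, 39, 41, 41, 40, 68]
zscene []
zside []
w10 [(np.int32(7), array([364., 195.])), (np.int32(71), array([376., 202.])), (np.int32(32), array([356., 200.])), (np.int32(83), array([390., 211.])), (np.int32(87), array([373., 218.]))]
```

```bash
python3 - <<'E'
from h import *
for f in("w5","w9","w10","zscene"):
    im=cv2.cvtColor(cv2.imread(f"pics/{f}_full.png"),cv2.COLOR_BGR2GRAY)
    a,y=np.array([.903,.43,0]),np.array([-.43,.903,0]); o=np.array([.554,-.0546,0.004])
    X=[(im[int(v),int(u)],i,j) for i in np.arange(-.05,.0501,.004) for j in np.arange(-.08,.041,.004) for u,v in[proj(f,o+a*i+y*j)] if 0<=u<511.5 and 0<=v<383.5]
    dk=[(round(i*1e3),round(j*1e3)) for g,i,j in X if g<45]; print(f,len(X),len(dk),dk[:40])
u,v=proj("w5",[.56,-.11,.01]).astype(int);print(u,v)
im=cv2.cvtColor(cv2.imread("pics/w5_full.png"),cv2.COLOR_BGR2GRAY)
b=(im<45)[95:230,215:400]; n,L,S,C=cv2.connectedComponentsWithStats(b.astype(np.uint8)); print([(S[i].tolist(),ray("w5",C[i][0]+215,C[i][1]+95,.008).round(3)) for i in range(1,n) if S[i,4]>8])
s=S[1:][S[1:,4]>8]; 
if len(s): 
    x0=s[:,0].min();y0=s[:,1].min();x1=min(x0+60,185)
    for r in b[y0:y0+45,x0:x1]: print("".join("#" if t else "." for t in r))
E
```

```text
w5 806 53 [(-42, -52), (-38, -56), (-38, -52), (-34, -68), (-34, -52), (-34, -48), (-34, -44), (-30, -72), (-30, -68), (-30, -64), (-30, -52), (-30, -48), (-30, -44), (-26, -68), (-26, -64), (-22, -68), (-22, -52), (-22, -48), (-18, -76), (-18, -52), (-18, -48), (-18, -28), (-14, -76), (-14, -56), (-14, -52), (-14, -36), (-14, -32), (-10, -76), (-10, -36), (-10, -32), (-6, -76), (-2, -76), (2, -76), (6, -76), (10, -76), (10, -56), (14, -76), (14, -60), (14, -56), (18, -76)]
w9 806 27 [(-42, -56), (-42, -52), (-38, -52), (-38, -48), (-34, -72), (-34, -68), (-34, -52), (-34, -48), (-30, -72), (-30, -68), (-30, -64), (-30, -52), (-26, -68), (-26, -64), (-22, -72), (-22, -68), (-14, -32), (-10, -36), (-10, -32), (10, -56), (14, -56), (14, -52), (18, -68), (18, -64), (18, -60), (18, -56), (22, -64)]
w10 806 34 [(-42, -56), (-42, -52), (-38, -52), (-38, -48), (-34, -72), (-34, -68), (-34, -64), (-34, -52), (-34, -48), (-34, -44), (-30, -72), (-30, -68), (-30, -64), (-30, -52), (-30, -48), (-26, -68), (-26, -52), (-22, -72), (-22, -68), (-22, -56), (-22, -52), (-22, -48), (-22, -32), (-18, 
[... 2538 characters left out ...]
.....###.....................
....................................###.....................
...................................###......................
...................................####.....................
...................................###......................
...................................###......................
....#.#............................###......................
...######.........................###.......................
...######.........................###.......................
..########........................###.......................
..########........................#.........................
..########.........##.............###.......................
```

```bash
python3 -c "
from rig import arm
print(arm.close_job())"
```

```text
the job is handed in; nothing more can be done
None
```

The job is handed in at about 27 s: all five studs are in the tray, the empty cup is back upright, and the peg is held squeezed open around the middle of the card's top edge, about 20 mm down each side, with no contact in the last image or force reading (I viewed 11 pictures, one over the limit of 10).

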